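# Shim the levelling stand and set the tube rack on it

## Robot

A 6-joint arm with a two-finger parallel gripper is mounted at the origin on a cart in front of the work surface, level with it; the furniture and walls round the work are solid. World frame = base frame: x ahead of the robot, y to its left, z up, the work surface at z = 0. Lengths are in m, angles in rad, forces in N, time in s.
With the tool pointing down it reaches from about 0.375 to 0.975 m from the base axis. Payload 3.8 kg.
Tool frame: the origin (TCP) lies at the very end of the fingers, on their centre line; the grasp point (between the pads) lies 19 mm behind it (grip_point_offset is the distance from the TCP to the grasp point, in m); z points along the fingers, y is the direction in which the jaws open and shut (so a half turn about z gives the same grasp; the last joint's range is limited). The gripper opens to 88 mm and grips with 3 to 60 N. Pads are 18 mm wide; open, the fingers measure 123 mm over their backs; the gripper's body (75 mm by 187 mm) begins 45 mm behind the grasp point.
Start: joints at [-1.213, 0.264, 1.604, -0, 1.274, -0.037], TCP at [0.26, -0.623, 0.239] pointing down, gripper open.
Joint ranges: [-2.63, 2.63], [-0.94, 2.18], [0.31, 2.57], [-1.31, 4.45], [0, 2.66], [-2.55, 2.55]. Speed limits (rad/s): [2.57, 2.57, 3.14, 3.14, 3.14, 3.14].

## Interface

Orientations are given as a unit quaternion [x, y, z, w].
In Python, from station import * gives the robot as it stands.
- The arm moves only by the shell command python3 -m handwheel 'ROWS'. ROWS is JSON, a list of rows, each a list of 3 entries, a list of its own where there are three numbers: the shift along the tool's x, y, z in mm, then the turn, a rotation vector about the tool's x, y, z in degrees, then the gripper command: -1 is shut, 1 is fully open, values between are in proportion. In form: [[[x, y, z], [rx, ry, rz], hand], ...]. A call has 1 to 20 rows; each row shifts and turns the pose as measured when the row begins, along the tool's axes as they then stand; what a row does not reach is not made up. A row lasts 1/8 s, in which the tool goes at most 62.5 mm and 10.7 degrees, less where a joint would pass 70% of its speed; a pose out of reach is approached as far as the arm can. A call is refused whole if a number of a shift passes 62.5 or a number of a turn 10.7, either way. A call with a gripper value outside its range is refused whole. The fingers move at their own pace and stop on an object; the grip force is fixed at half the most. Time passes only in rows, so rows that do not move let the fingers close. It gives the time, the measured TCP pose, the force and the opening at its end, in the units of the state.
- sense(): the state, without advancing time (a new reading comes with each control period).
- capture(name): name is "side" or "top"; returns a dict with "color" (480x640x3 uint8, red, green, blue), "fx", "fy", "cx", "cy" (pixels), "k1" (the pictures are not rectified: a ray, as slopes to the right and down, at radius r is drawn at 1 + k1 r^2 times it, then the intrinsics apply), "camera_from_world" (4x4, takes a point from world to camera coordinates). Camera axes: x right, y down, z forward; pixel columns grow to the right and rows downward; lengths in m; the calibration is good to about 2 mm. A picture is of the moment at which its call begins. There is no depth.
- sign_off(): hands the job in, once; it reports no verdict.
The state is a dict: "t": time; "joint_positions": joint angles; "qvel": joint speeds; "joint_torque": joint torques, N m; "eef_pos": TCP position; "tool_rot": TCP orientation; "ft_force": force on the tool from outside, world axes, zero at the start; "wrist_torque": the same for the moment, N m; "gripper_width": opening from 0.0 (shut) to 1.0 (fully open).
Only numpy, scipy, OpenCV 4.12 (cv2) and the standard library are available. Lean on these libraries where they do the work, as an engineer would, in place of code of your own. Each camera call takes 0.05 s, during which the arm holds its last target.

## Task

The levelling stand has a locked foot at one end and a lower, empty seat at the other. Pick the spacer blocks whose stacked thickness comes closest to the height of the foot above the seat, stack them flat and centred on the seat, then lift the tube rack that stands at the front of the bench to the right of the stand, always upright, and lay it centred along the stand so that it rests on the foot and on the stack and is as level as the spacers allow. Leave the small beaker and the small white bottle near the stand where they are.

Things in the scene. Friction and masses are not known exactly. Their poses are not given: they have to be found in the camera images.
- stand_mid (a point): middle of the levelling stand, a fixed aluminium base plate 220 mm (its x) by 96 mm (its y) by 12 mm; the point lies 20 mm above the bench, at the height of the seat. The seat is 50 mm along +x of it, the foot 50 mm along -x
- seat (a point): centre of the top face of the seat, a steel pad 46 mm (x) by 80 mm (y) that stands 8 mm above the base plate, top 20 mm above the bench; axes as the stand's
- foot_top (a point): centre of the flat top of the foot, a round dark steel pad 40 mm across and 8 mm thick on a threaded stud; locked, cannot be moved; its top stands 38 to 58 mm above the seat, different each time. Some pair of spacers is always within 4 mm of it; no single spacer is
- foot: the foot itself (origin as point foot_top)
- thin_center (a point): centre of the thin spacer: plain aluminium block 36 mm (its x) by 70 mm (its y), 16 mm thick (its z), lying flat on the bench; point half-way up, screw-hole marks in the large faces; about 0.11 kg
- mid_center (a point): centre of the mid spacer: plain aluminium block 36 mm (its x) by 70 mm (its y), 24 mm thick (its z), lying flat on the bench; point half-way up, screw-hole marks in the large faces; about 0.16 kg
- thick_center (a point): centre of the thick spacer: plain aluminium block 36 mm (its x) by 70 mm (its y), 32 mm thick (its z), lying flat on the bench; point half-way up, screw-hole marks in the large faces; about 0.22 kg
- spacer_thin: the thin spacer (16 mm), origin at the centre of its underside
- spacer_mid: the mid spacer (24 mm), origin at the centre of its underside
- spacer_thick: the thick spacer (32 mm), origin at the centre of its underside
- rack_center (a point): centre of the tube rack at the front of the bench, to the right (-y) of the stand: light blue rack of capped tubes, 138 mm (its x) by 66 mm (its y), 80 mm tall with the tubes; point 40 mm above its flat underside. Its two long side walls (outer faces 66 mm apart) reach from the underside to 50 mm up and are what to grip; about 0.2 kg.
- rack: the tube rack, origin at the centre of its underside. Behind it a tall boxy instrument stands on the bench, its front at about x = 0.57 m for all y below -0.15 m: keep the gripper and wrist clear of it
- beaker: small clear beaker, 45 mm across, 52 mm tall, origin at its foot; to be left alone
- bottle: small white screw-cap bottle, 46 mm across, 92 mm tall, origin at its foot; to be left alone
There are look-alikes about, which are no part of the job. What is shaped like the spacer_thin but yellow is not meant.

How it is judged:
By the outcome, as a careful person would: the job done as asked, in the order asked, and still so for the second after the job is handed in, with the robot touching nothing.
It also fails if it takes over 72 s, if anything falls off the work surface, if the arm or the gripper's body presses on something with over 40 N, if the wrist force passes 120 N, or if a joint passes its speed limit or range.

## Working session

There is one attempt and no reset: what is moved stays moved. The work goes in short steps, Python scripts to look and compute and a shell command to move; the robot and the scene stay as the last step left them, time stands still between calls to the robot, and variables do not carry over. Pictures are saved under pics/ and viewed, and the job is handed in when it is done.

```bash
ls; mkdir -p pics
python3 - <<'E'
from station import *
import cv2,numpy as np
print(sense())
for n in ("side","top"):
    c=capture(n); cv2.imwrite(f"pics/{n}0.png",c["color"][:,:,::-1]); print({k:v for k,v in c.items() if k!="color"})
E
```

```text
pics
{'t': 0.0, 'joint_positions': array([-1.21286908e+00,  2.64740861e-01,  1.60536064e+00, -5.19543113e-05,
        1.27369940e+00, -3.68614275e-02]), 'qvel': array([ 0.00020174, -0.00095229, -0.00195484,  0.00014779, -0.00188461,
        0.00064799]), 'joint_torque': array([-1.23246271e-03, -5.02109599e+01, -3.56879032e+01,  7.26228347e-02,
        2.92864133e-02, -1.70176468e-04]), 'eef_pos': array([ 0.25937244, -0.62241139,  0.23740351]), 'tool_rot': array([ 9.80578821e-01,  1.96122300e-01, -2.00998674e-04, -1.08595428e-03]), 'ft_force': array([ 0.52744158, -0.44281875, -0.52152571]), 'wrist_torque': array([ 0.02086948, -0.04663059,  0.00596703]), 'gripper_width': 0.9989187112499915}
{'fx': 572.0872624314699, 'fy': 572.0872624314699, 'cx': 317.2541834769244, 'cy': 235.129313256037, 'k1': -0.16960853517503652, 'camera_from_world': array([[ 9.96760382e-01, -8.04207013e-02, -1.11867844e-03,
        -5.57460874e-01],
       [-5.42464177e-02, -6.61948646e-01, -7.47583652e-01,
         1.03201318e-01],
       [ 5.93806939e-02,  7.45222451e-01, -6.64166720e-01,
         1.14363734e+00],
       [ 0.00000000e+00,  0.00000000e+00,  0.00000000e+00,
         1.00000000e+00]])}
{'fx': 483.5312327083565, 'fy': 483.5312327083565, 'cx': 323.76788462399315, 'cy': 236.3066069220264, 'k1': -0.02069167049155271, 'camera_from_world': array([[-1.56388162e-02, -9.99877686e-01, -2.00946311e-04,
         4.99869702e-02],
       [-9.93164652e-01,  1.55570679e-02, -1.15680389e-01,
         5.59632560e-01],
       [ 1.15669366e-01, -1.60953157e-03, -9.93286468e-01,
         9.02285523e-01],
       [ 0.00000000e+00,  0.00000000e+00,  0.00000000e+00,
         1.00000000e+00]])}
```

View pics/side0.png

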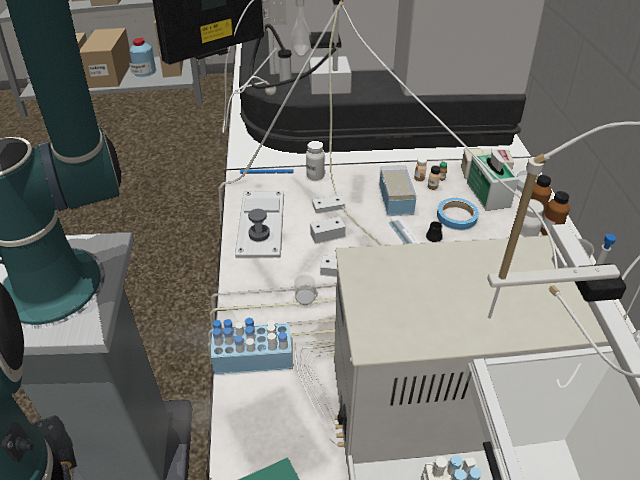

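View pics/top0.png

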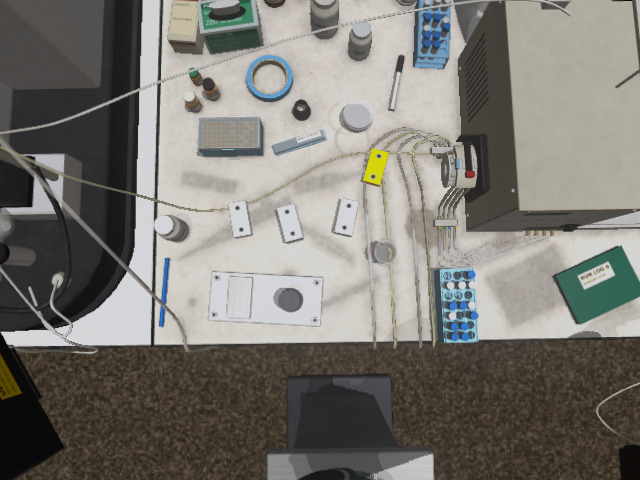

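```bash
cat > h.py <<'E'
import numpy as np,cv2
from station import *
def ray(c,u,v):
    x=(u-c["cx"])/c["fx"];y=(v-c["cy"])/c["fy"]
    p=np.array([x,y]);q=p.copy()
    for _ in range(20): q=p/(1+c["k1"]*(q@q))
    T=c["camera_from_world"];R=T[:3,:3];o=-R.T@T[:3,3]
    return o,R.T@np.array([q[0],q[1],1])
def onz(c,u,v,z):
    o,d=ray(c,u,v); return o+d*(z-o[2])/d[2]
def proj(c,P):
    T=c["camera_from_world"];p=T[:3,:3]@np.asarray(P,float)+T[:3,3]
    q=p[:2]/p[2]; q=q*(1+c["k1"]*(q@q)); return q*c["fx"]+[c["cx"],c["cy"]]
def tri(c1,uv1,c2,uv2):
    o1,d1=ray(c1,*uv1);o2,d2=ray(c2,*uv2)
    A=np.c_[d1,-d2];s=np.linalg.lstsq(A,o2-o1,rcond=None)[0]
    a=o1+s[0]*d1;b=o2+s[1]*d2
    return (a+b)/2,np.linalg.norm(a-b)
def crop(c,x0,y0,w,h,s,name):
    im=c["color"][y0:y0+h,x0:x0+w,::-1]
    im=cv2.resize(im,None,fx=s,fy=s,interpolation=cv2.INTER_CUBIC)
    cv2.imwrite("pics/"+name,im)
E
python3 - <<'E'
from h import *
s=capture("side");t=capture("top")
crop(t,200,190,190,145,4,"t1.png")
crop(s,225,170,130,140,4,"s1.png")
crop(t,420,250,80,100,5,"t2.png")
crop(s,200,260,140,120,5,"s2.png")
E
```

```text
(no output)
```

View pics/t1.png

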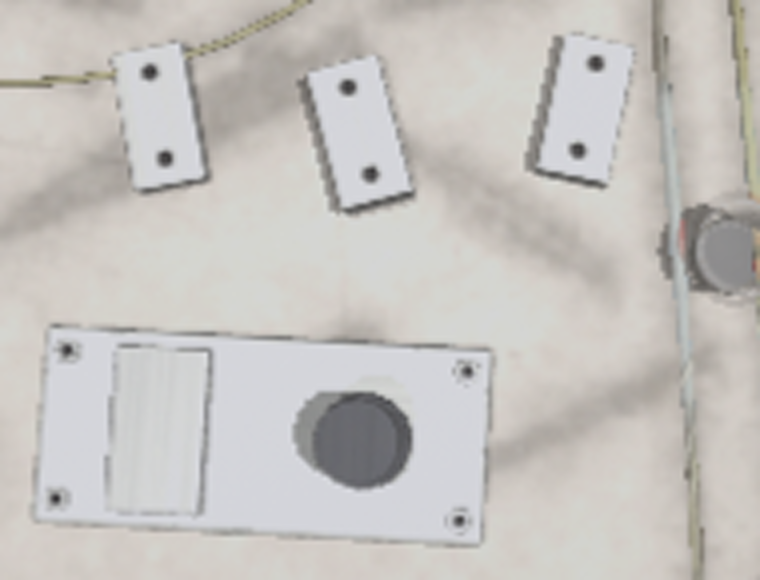

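View pics/s1.png

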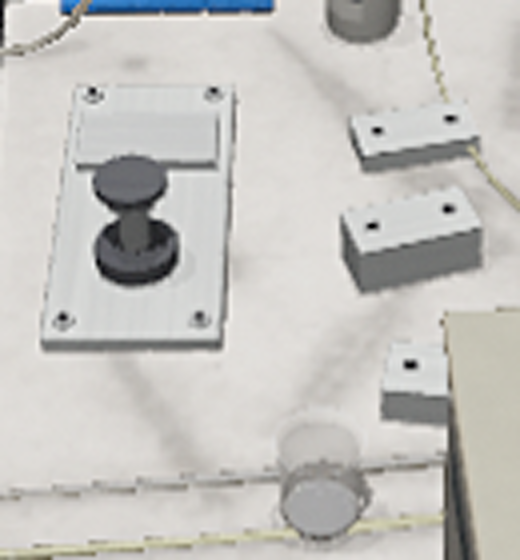

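View pics/t2.png

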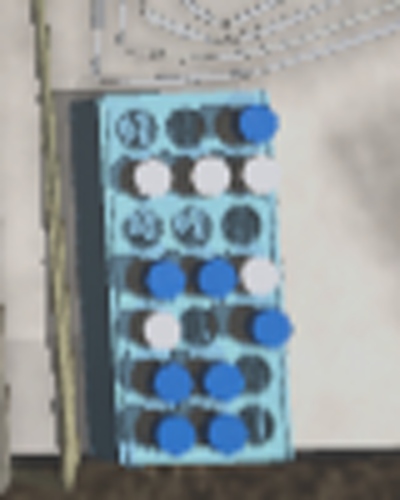

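View pics/s2.png

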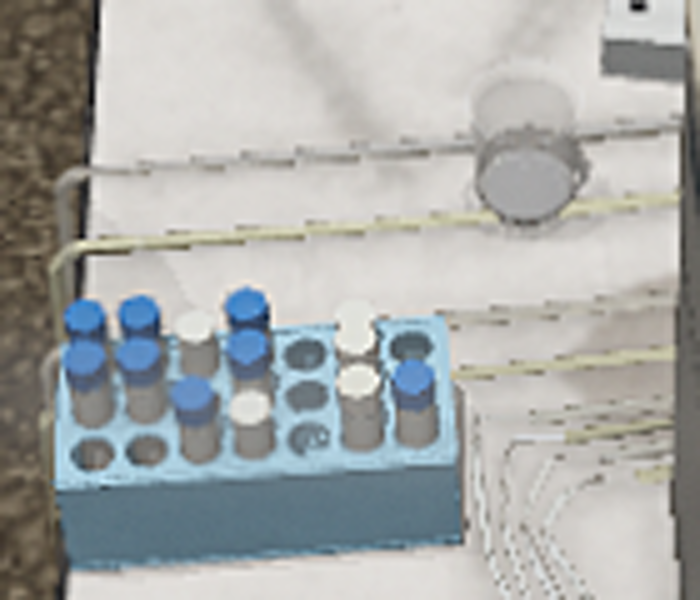

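Run:
```python
from h import *
s=capture("side");t=capture("top")
T=lambda x,y:(200+x/4-.375,190+y/4-.375)
S=lambda x,y:(225+x/4-.375,170+y/4-.375)
# stand screws z=12: order top-view (67,350)=left far;(467,371) right far;(55,498) left near;(458,520) right near
tv=[T(67,350),T(467,371),T(55,498),T(458,520)]
sv=[S(213,94),S(199,319),S(93,94),S(63,319)]
for a,b in zip(tv,sv):
    p,e=tri(t,a,s,b);print("screw",p.round(4),round(e,4),onz(t,*a,.012).round(4)[:2],onz(s,*b,.012).round(4)[:2])
# seat corners top
for a in [(118,346),(211,349),(202,515),(107,511)]:print("seat",onz(t,*T(*a),.02).round(4))
for a in [(217,113),(213,160),(75,160),(80,113)]:print("seatS",onz(s,*S(*a),.02).round(4))
p,e=tri(t,T(361.5,440.5),s,S(130.5,183));print("foot",p.round(4),e)
# holes of blocks
for n,a,b in [("L",[(149,72),(165,158)],[(450,119),(377,131)]),("M",[(347,87),(371,174)],[(448,209),(372,226)]),("R",[(577,150)],[(409,365)])]:
    for x,y in zip(a,b):
        p,e=tri(t,T(*x),s,S(*y));print(n,p.round(4),round(e,4))
# block top corners
for n,z,cs in [("L",.016,[(112,54),(184,42),(208,180),(137,190)]),("M",.032,[(303,75),(379,56),(413,193),(341,211)]),("R",.024,[(557,34),(633,47),(606,184),(534,172)])]:
    P=np.array([onz(t,*T(*c),z)[:2] for c in cs]);print(n,P.mean(0).round(4),[round(float(np.linalg.norm(P[i]-P[(i+1)%4])),4) for i in range(4)],np.degrees(np.arctan2(*( (P[0]+P[1]-P[2]-P[3])[::-1]))).round(2))
# rack top corners (z=.05)
R=lambda x,y:(420+x/5-.4,250+y/5-.4)
P=np.array([onz(t,*R(*c),.05)[:2] for c in [(102,95),(265,90),(292,461),(120,464)]])
print("rack",P,P.mean(0).round(4),[round(float(np.linalg.norm(P[i]-P[(i+1)%4])),4) for i in range(4)],np.degrees(np.arctan2(*( (P[0]+P[1]-P[2]-P[3])[::-1]))))
Q=lambda x,y:(200+x/5-.4,260+y/5-.4)
for c in [(60,490),(462,457),(445,318)]:print("rackS",onz(s,*Q(*c),.05))
for c in [(68,568),(462,543)]:print("rackS bottom",onz(s,*Q(*c),.0))
```

```text
screw [0.4858 0.2528 0.012 ] 0.0006 [0.4855 0.2528] [0.4861 0.2528]
screw [0.4727 0.0571 0.013 ] 0.0008 [0.4723 0.0571] [0.4731 0.0581]
screw [0.4145 0.2578 0.0129] 0.0011 [0.4139 0.258 ] [0.415 0.259]
screw [0.4009 0.0624 0.0134] 0.0008 [0.4005 0.0624] [0.4012 0.0639]
seat [0.4868 0.2262 0.02  ]
seat [0.4847 0.181  0.02  ]
seat [0.4051 0.1853 0.02  ]
seat [0.4077 0.2311 0.02  ]
seatS [0.488 0.224 0.02 ]
seatS [0.4844 0.1809 0.02  ]
seatS [0.4062 0.1875 0.02  ]
seatS [0.4084 0.2308 0.02  ]
foot [0.4406 0.1049 0.0688] 0.0008514816247069872
L [0.6225 0.2126 0.0157] 0.0005
L [0.5793 0.2044 0.0161] 0.0005
M [0.6105 0.1132 0.032 ] 0.0003
M [0.5679 0.1019 0.0325] 0.0008
R [0.5789 0.0016 0.0245] 0.0003
L [0.6    0.2069] [0.0362, 0.0703, 0.0352, 0.0694] 10.27
M [0.5875 0.1076] [0.0381, 0.0693, 0.0358, 0.0693] 14.18
R [ 0.599  -0.0015] [0.0379, 0.0692, 0.0356, 0.0694] -11.37
rack [[ 0.49361767 -0.1767951 ]
 [ 0.49448957 -0.2385251 ]
 [ 0.3568095  -0.24177197]
 [ 0.35687812 -0.17773554]] [ 0.4254 -0.2087] [0.0617, 0.1377, 0.064, 0.1367] 0.8741940959921789
rackS [ 0.36102123 -0.24218216  0.05      ]
rackS [ 0.49717705 -0.23802465  0.05      ]
rackS [ 0.4941924  -0.17658569  0.05      ]
rackS bottom [ 0.35700595 -0.23896861  0.        ]
rackS bottom [ 0.49554122 -0.23801056  0.        ]
```

```bash
cat >> h.py <<'E'
from scipy.spatial.transform import Rotation as Ro
def plan(p,yaw,flip=None):
    st=sense(); R=Ro.from_quat(st["tool_rot"])
    a=np.radians(yaw); X=np.array([np.cos(a),np.sin(a),0]);Z=np.array([0,0,-1.]);Rt=Ro.from_matrix(np.c_[X,np.cross(Z,X),Z])
    d=R.inv().apply(np.array(p)-st["eef_pos"])*1000
    rv=np.degrees((R.inv()*Rt).as_rotvec())
    x=R.apply([1,0,0])
    print("t",round(st["t"],2),"pos",st["eef_pos"].round(4),"yaw",np.degrees(np.arctan2(x[1],x[0])).round(2),"w",round(st["gripper_width"],3),"F",st["ft_force"].round(1))
    print("shift",d.round(1),"turn",rv.round(2))
E
python3 - <<'E'
from h import *
s=capture("side");t=capture("top")
crop(t,140,190,120,110,5,"t3.png")
crop(s,215,130,140,100,5,"s3.png")
plan([0.40,-0.10,0.24],14.2)
print("beaker",onz(t,379,258,0.0),onz(t,383,252,0.052))
E
```

```text
t 0.4 pos [ 0.2596 -0.623   0.2385] yaw 22.62 w 1.0 F [-0.2 -0.2  0.2]
shift [ 330.8 -428.7   -1.3] turn [-0.02  0.    8.42]
beaker [ 0.51892816 -0.06810492  0.        ] [ 0.52652932 -0.06997981  0.052     ]
```

View pics/t3.png

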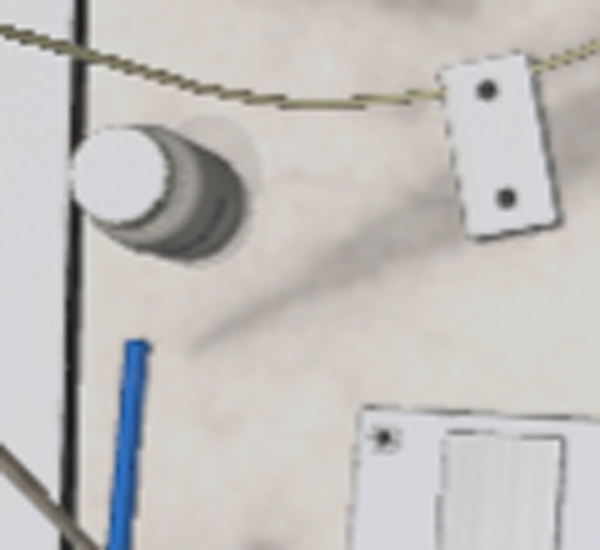

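View pics/s3.png

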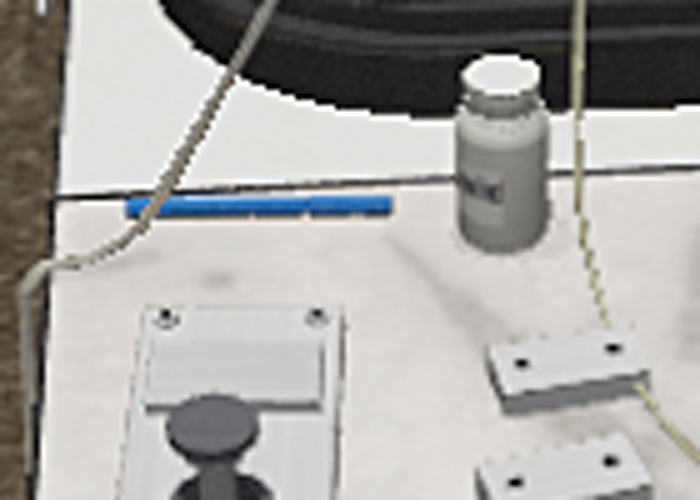

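Run:
```python
from h import *
s=capture("side");t=capture("top")
print("bottle",onz(s,315.2,176.4,0),onz(t,181,233,0), tri(t,(164,225.2),s,(315.2,145)))
# cable: match top-view points to side-view polyline by min gap
S=[(580,0),(580,100),(578,160),(580,215),(592,270),(608,325)]
S=[(215+a/5,130+b/5) for a,b in S]
for a in [(5,30),(75,50),(160,75),(250,98),(320,105),(400,96),(440,93)]:
    tp=(140+a[0]/5,190+a[1]/5)
    best=min(((lambda r:(r[1],r[0]))(tri(t,tp,s,tuple(np.array(S[i])*(1-f)+np.array(S[i+1])*f))) for i in range(5) for f in np.linspace(0,1,11)),key=lambda r:r[0])
    print(a,best[1].round(3),round(best[0],4))
```

```text
bottle [0.58071985 0.32950252 0.        ] [0.57529277 0.32745077 0.        ] (array([0.57988139, 0.33206436, 0.09057076]), np.float64(0.0027274344950498665))
(5, 30) [0.626 0.368 0.11 ] 0.0068
(75, 50) [0.619 0.339 0.121] 0.0002
(160, 75) [0.618 0.322 0.077] 0.0003
(250, 98) [ 0.626  0.316 -0.019] 0.0
(320, 105) [0.612 0.269 0.051] 0.0032
(400, 96) [0.609 0.233 0.077] 0.0008
(440, 93) [0.608 0.216 0.089] 0.0003
```

```bash
python3 -m handwheel '[[[36,-46,0],[0,0,4],1],[[36,-46,0],[0,0,4],1],[[36,-46,0],[0,0,0],1],[[36,-46,0],[0,0,0],1],[[36,-46,0],[0,0,0],1],[[36,-46,0],[0,0,0],1],[[36,-46,0],[0,0,0],1],[[36,-46,0],[0,0,0],1],[[0,0,0],[0,0,0],1]]'; python3 -c "
from h import *
plan([0.5875,0.1076,0.12],14.2)"
```

```text
t: 1.62
eef_pos: [0.4413, -0.1798, 0.2397]
tool_rot: [0.992, 0.123, 0.003, 0.002]
ft_force: [-0.2, -0.5, 0.3]
gripper_width: 1.002
t 1.62 pos [ 0.4413 -0.1798  0.2397] yaw 14.18 w 1.002 F [-0.2 -0.5  0.3]
shift [ 211.5 -243.4  119.8] turn [ 0.26 -0.32 -0.02]
```

```bash
python3 -m handwheel '[[[22,-41,10],[0,0,0],1],[[22,-41,10],[0,0,0],1],[[36,-41,10],[0,0,0],1],[[40,-41,10],[0,0,0],1],[[45,-41,10],[0,0,0],1],[[45,-41,10],[0,0,0],1],[[0,0,0],[0,0,-10],1],[[0,0,0],[0,0,-10],1],[[0,0,0],[0,0,-10],1],[[0,0,0],[0,0,-10],1],[[0,0,0],[0,0,-10],1],[[0,0,0],[0,0,-10],1],[[0,0,0],[0,0,-10],1],[[0,0,0],[0,0,-10],1],[[0,0,0],[0,0,-10],1],[[0,0,0],[0,0,0],1]]'; python3 -c "
from h import *
plan([0.5875,0.1076,0.1],104.2)"
```

```text
t: 3.62
eef_pos: [0.597, 0.0949, 0.1783]
tool_rot: [0.601, 0.799, -0.003, 0.01]
ft_force: [0.2, -0.1, -0.1]
gripper_width: 1.0
t 3.62 pos [0.597  0.0949 0.1783] yaw 106.11 w 1.0 F [ 0.2 -0.1 -0.1]
shift [16.4 -6.2 78. ] turn [0.44 1.11 1.91]
```

```bash
python3 -m handwheel '[[[8,-3,30],[0,0.5,1],1],[[8,-3,40],[0.4,0.6,0.6],1],[[0,0,0],[0,0,0],1]]'; python3 -c "
from h import *
plan([0.5885,0.1076,0.006],104.5)"
```

```text
t: 4.0
eef_pos: [0.5896, 0.1051, 0.108]
tool_rot: [0.618, 0.787, 0.001, 0.001]
ft_force: [1.2, -0.1, 0.3]
gripper_width: 0.998
t 4.0 pos [0.5896 0.1051 0.108 ] yaw 103.73 w 0.998 F [ 1.2 -0.1  0.3]
shift [  2.8  -0.8 102. ] turn [ 0.2   0.06 -0.77]
```

```bash
python3 -m handwheel '[[[2.5,-1,40],[0.2,0,-0.8],1],[[0,0,35],[0,0,0],1],[[0,0,0],[0,0,0],1]]'
python3 - <<'E'
from h import *
plan([0.5885,0.1076,0.006],104.5)
s=capture("side");t=capture("top")
crop(t,190,150,190,145,4,"t4.png")
crop(s,225,100,190,150,4,"s4.png")
E
```

```text
t: 4.38
eef_pos: [0.5938, 0.1059, 0.0374]
tool_rot: [0.614, 0.789, 0.002, 0.004]
ft_force: [-0.7, -0.3, -0.4]
gripper_width: 0.997
t 4.38 pos [0.5938 0.1059 0.0374] yaw 104.18 w 0.997 F [-0.7 -0.3 -0.4]
shift [ 3.1 -5.  31.4] turn [ 0.51  0.19 -0.32]
```

View pics/s4.png

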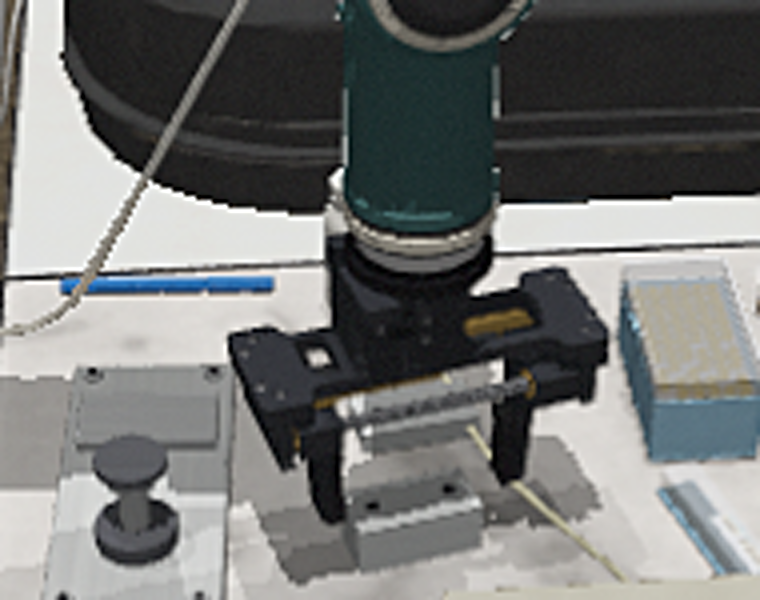

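View pics/t4.png

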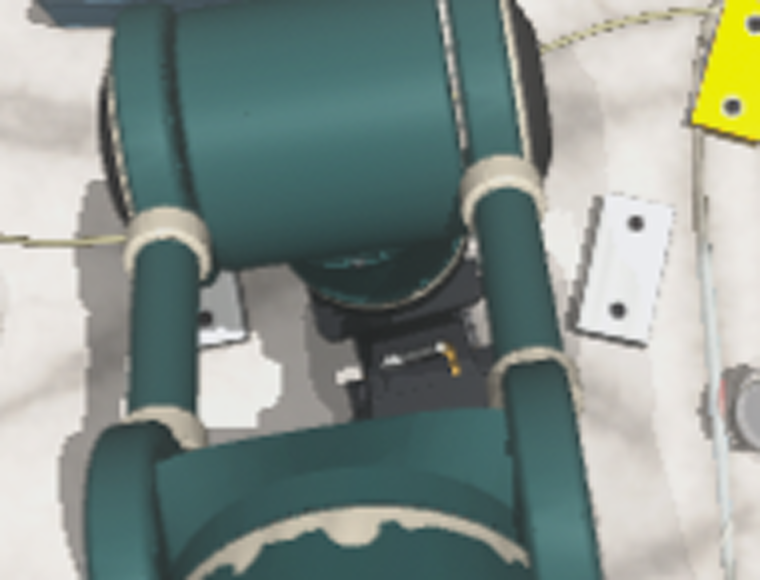

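Side view: the open fingers (crop 325,515 and 515,475) straddle the thick block lengthwise, still above it; top view is blocked by the arm. Correct sideways, then descend.

```bash
python3 -m handwheel '[[[3,-6,0],[0.5,0,0],1],[[0,0,0],[0,0,0],1]]'
python3 - <<'E'
from h import *
plan([0.5885,0.1076,0.006],104.5)
E
```

```text
t: 4.72
eef_pos: [0.5925, 0.1081, 0.0446]
tool_rot: [0.615, 0.789, 0.003, 0.005]
ft_force: [0.8, -0.3, 0.6]
gripper_width: 0.997
t 4.72 pos [0.5925 0.1081 0.0446] yaw 104.16 w 0.997 F [ 0.8 -0.3  0.6]
shift [ 0.6 -4.4 38.6] turn [ 0.67  0.26 -0.34]
```

```bash
python3 -m handwheel '[[[1,-5,20],[0.8,0.3,-0.3],1],[[0,-2,17],[0.3,0,0],1],[[0,0,0],[0,0,0],1]]'
python3 - <<'E'
from h import *
plan([0.5885,0.1076,0.006],104.5)
E
```

```text
t: 5.1
eef_pos: [0.5855, 0.1075, 0.0061]
tool_rot: [0.612, 0.791, -0.003, -0.003]
ft_force: [0.1, -0.4, -1.3]
gripper_width: 0.998
t 5.1 pos [0.5855 0.1075 0.0061] yaw 104.48 w 0.998 F [ 0.1 -0.4 -1.3]
shift [-0.6  2.9  0.1] turn [-0.42 -0.05 -0.01]
```

```bash
python3 -m handwheel '[[[0,1,0],[-0.4,0,0],-1],[[0,0,0],[0,0,0],-1],[[0,0,0],[0,0,0],-1],[[0,0,0],[0,0,0],-1]]'
python3 - <<'E'
from h import *
plan([0.5885,0.1076,0.006],104.5)
E
```

```text
t: 5.6
eef_pos: [0.5866, 0.1077, 0.0055]
tool_rot: [0.612, 0.791, 0.0, -0.0]
ft_force: [0.2, -0.4, -2.2]
gripper_width: 0.79
t 5.6 pos [0.5866 0.1077 0.0055] yaw 104.48 w 0.79 F [ 0.2 -0.4 -2.2]
shift [-0.6  1.8 -0.5] turn [-0.01 -0.05 -0.02]
```

```bash
python3 -m handwheel '[[[0,0,-15],[0,0,0],-1],[[0,0,-40],[0,0,0],-1],[[0,0,-40],[0,0,0],-1],[[0,0,0],[0,0,0],-1]]'
python3 - <<'E'
from h import *
plan([0.446,0.2065,0.09],86.3)
E
```

```text
t: 6.1
eef_pos: [0.5857, 0.1075, 0.1045]
tool_rot: [0.612, 0.791, -0.0, -0.001]
ft_force: [0.5, 0.2, -1.7]
gripper_width: 0.788
t 6.1 pos [0.5857 0.1075 0.1045] yaw 104.48 w 0.788 F [ 0.5  0.2 -1.7]
shift [ 130.8 -110.5   14.9] turn [-0.12 -0.04 18.18]
```

```bash
python3 -m handwheel '[[[32,-27,0],[0,0,0],-1],[[32,-27,0],[0,0,0],-1],[[32,-27,0],[0,0,0],-1],[[32,-27,0],[0,0,0],-1],[[0,0,0],[0,0,8],-1],[[0,0,0],[0,0,8],-1],[[0,0,0],[0,0,1],-1],[[0,0,0],[0,0,0],-1]]'
python3 - <<'E'
from h import *
plan([0.446,0.2065,0.06],86.3)
E
```

```text
t: 7.1
eef_pos: [0.4379, 0.2044, 0.0962]
tool_rot: [0.725, 0.689, -0.006, -0.003]
ft_force: [-0.3, -0.2, -2.4]
gripper_width: 0.791
t 7.1 pos [0.4379 0.2044 0.0962] yaw 87.11 w 0.791 F [-0.3 -0.2 -2.4]
shift [ 2.7  8.5 36.1] turn [-0.77  0.27  0.81]
```

```bash
python3 -m handwheel '[[[2,7,25],[-0.7,0.3,0.7],-1],[[0,0,5],[0,0,0],-1],[[0,0,0],[0,0,0],-1]]'
python3 - <<'E'
from h import *
plan([0.446,0.2065,0.026],86.3)
s=capture("side");t=capture("top")
crop(t,190,190,190,145,4,"t5.png")
crop(s,225,100,190,150,4,"s5.png")
E
```

```text
t: 7.48
eef_pos: [0.445, 0.2056, 0.0654]
tool_rot: [0.728, 0.686, -0.0, -0.001]
ft_force: [-0.5, 0.7, -2.7]
gripper_width: 0.796
t 7.47 pos [0.445  0.2056 0.0654] yaw 86.59 w 0.796 F [-0.5  0.7 -2.7]
shift [ 1.   1.  39.4] turn [-0.09 -0.02  0.29]
```

View pics/s5.png

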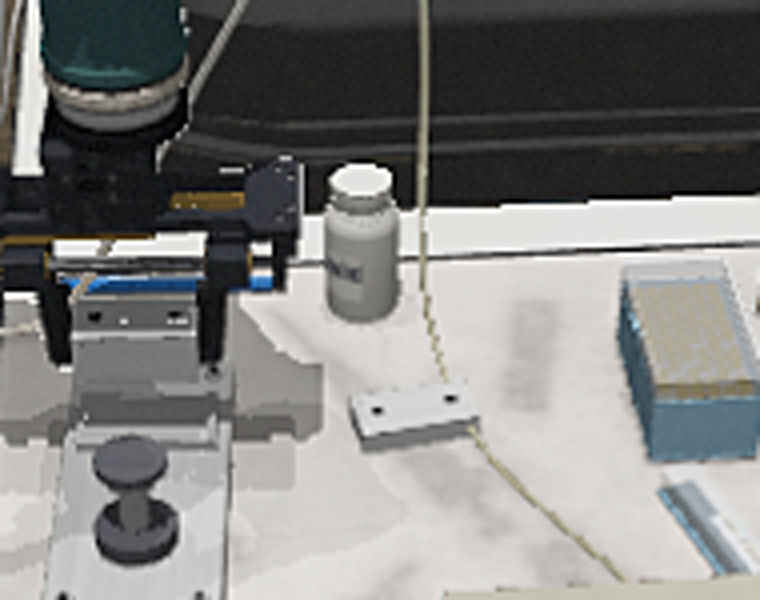

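View pics/t5.png

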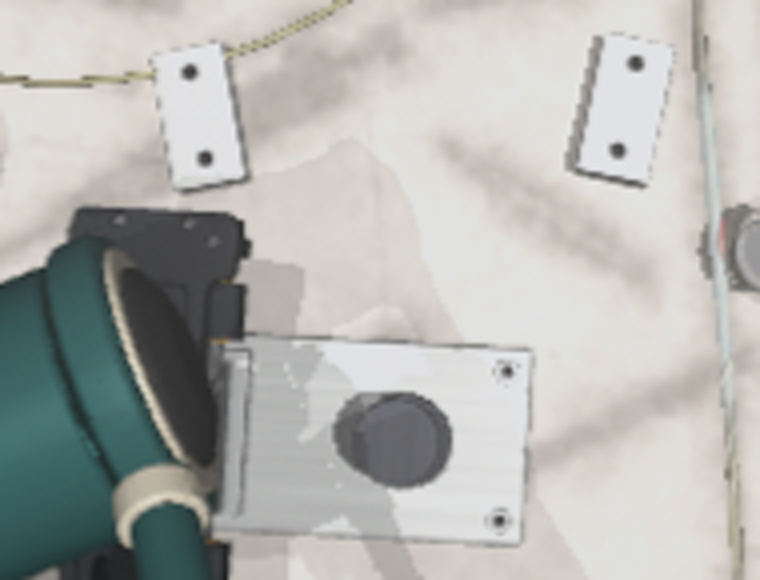

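Side view: thick block held level over the seat, screw marks at crop (95,317) and (178,317). I use those to check its centre.

Run:
```python
from h import *
s=capture("side")
S=lambda x,y:(225+x/4-.375,100+y/4-.375)
a=onz(s,*S(95,317),.0919);b=onz(s,*S(178,317),.0919);print(a,b,(a+b)/2,np.degrees(np.arctan2(*(b-a)[[1,0]])))
plan([0.446,0.2065,0.026],86.3)
```

```text
[0.42302266 0.20553023 0.0919    ] [0.46892968 0.20148443 0.0919    ] [0.44597617 0.20350733 0.0919    ] -5.036482764486371
t 7.62 pos [0.4455 0.2058 0.0661] yaw 86.57 w 0.794 F [ 0.1 -0.2 -2.4]
shift [ 0.7  0.4 40.1] turn [ 0.   -0.06  0.27]
```

```bash
python3 -m handwheel '[[[1,1,20],[0,0,0.3],-1],[[0,0,11],[0,0,0],-1],[[0,0,0],[0,0,0],-1]]'
python3 - <<'E'
from h import *
plan([0.446,0.2068,0.026],86.3)
E
```

```text
t: 8.0
eef_pos: [0.4485, 0.2076, 0.0368]
tool_rot: [0.73, 0.684, 0.002, 0.0]
ft_force: [0.5, 0.5, -2.2]
gripper_width: 0.793
t 8.0 pos [0.4485 0.2076 0.0368] yaw 86.31 w 0.793 F [ 0.5  0.5 -2.2]
shift [-1.  -2.5 10.8] turn [ 0.23 -0.17  0.01]
```

```bash
python3 -m handwheel '[[[-1,-2.5,7],[0.2,0,0],-1],[[0,0,2],[0,0,0],-1],[[0,0,0],[0,0,0],-1]]'
python3 - <<'E'
from h import *
plan([0.446,0.2068,0.026],86.3)
E
```

```text
t: 8.38
eef_pos: [0.4467, 0.2071, 0.0285]
tool_rot: [0.729, 0.684, 0.002, -0.001]
ft_force: [0.2, -0.0, -2.8]
gripper_width: 0.792
t 8.38 pos [0.4467 0.2071 0.0285] yaw 86.32 w 0.792 F [ 0.2 -0.  -2.8]
shift [-0.3 -0.7  2.5] turn [ 0.11 -0.22  0.02]
```

```bash
python3 -m handwheel '[[[0,-0.5,1.5],[0.1,-0.2,0],-1],[[0,0,0.5],[0,0,0],-1],[[0,0,0],[0,0,0],-1]]'
python3 - <<'E'
from h import *
plan([0.446,0.2068,0.026],86.3)
s=capture("side");crop(s,225,170,130,140,4,"s6.png")
E
```

```text
t: 8.75
eef_pos: [0.4466, 0.2073, 0.0268]
tool_rot: [0.729, 0.684, 0.0, 0.0]
ft_force: [0.3, -0.8, -2.4]
gripper_width: 0.793
t 8.75 pos [0.4466 0.2073 0.0268] yaw 86.32 w 0.793 F [ 0.3 -0.8 -2.4]
shift [-0.5 -0.6  0.8] turn [ 0.05 -0.03  0.02]
```

View pics/s6.png

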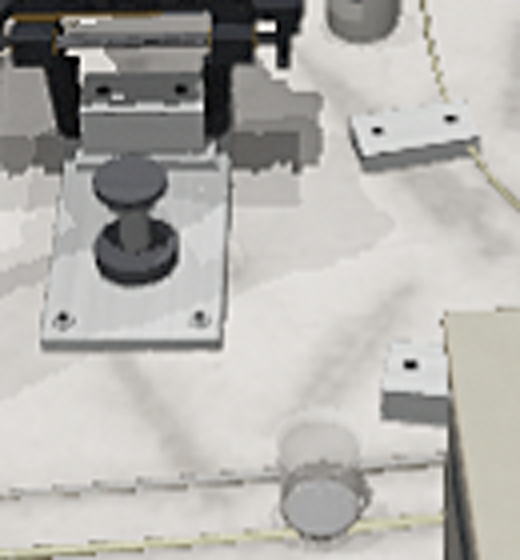

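```bash
python3 -m handwheel '[[[0,-0.5,1.2],[0,0,0],-1],[[0,0,0.8],[0,0,0],-1],[[0,0,0],[0,0,0],-1]]'; python3 -m handwheel '[[[0,0,0],[0,0,0],1],[[0,0,0],[0,0,0],1],[[0,0,0],[0,0,0],1],[[0,0,-20],[0,0,0],1],[[0,0,-40],[0,0,0],1],[[0,0,-50],[0,0,0],1],[[0,0,0],[0,0,0],1]]'
python3 - <<'E'
from h import *
plan([0.6005,0.2078,0.12],100.5)
s=capture("side");crop(s,225,170,130,140,4,"s7.png")
E
```

```text
t: 9.18
eef_pos: [0.4463, 0.2074, 0.0255]
tool_rot: [0.729, 0.684, 0.001, 0.0]
ft_force: [-0.7, 0.1, -3.8]
gripper_width: 0.794
t: 10.05
eef_pos: [0.4468, 0.2076, 0.1385]
tool_rot: [0.729, 0.684, 0.001, 0.0]
ft_force: [0.3, -0.2, -0.2]
gripper_width: 1.003
t 10.05 pos [0.4468 0.2076 0.1385] yaw 86.32 w 1.003 F [ 0.3 -0.2 -0.2]
shift [ 10.1 153.4  18.8] turn [  0.11  -0.04 -14.18]
```

View pics/s7.png

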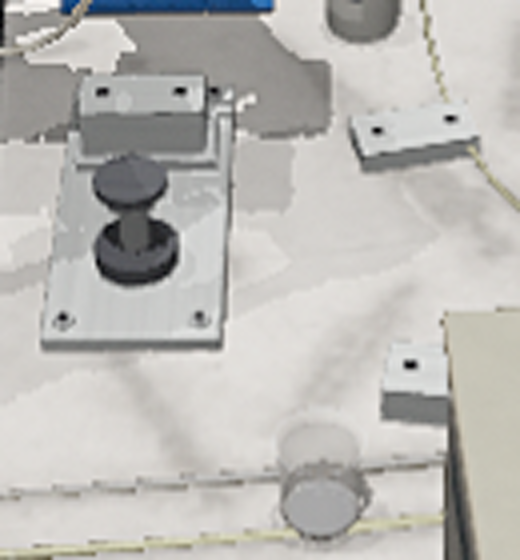

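```bash
python3 -m handwheel '[[[0,38,0],[0,0,0],1],[[0,38,0],[0,0,0],1],[[0,38,0],[0,0,0],1],[[5,38,0],[0,0,0],1],[[5,0,0],[0,0,-7],1],[[0,0,10],[0,0,-7],1],[[0,0,0],[0,0,0],1]]'
python3 - <<'E'
from h import *
plan([0.6005,0.2078,0.06],100.5)
s=capture("side");crop(s,225,170,130,140,4,"s8.png")
t=capture("top");crop(t,190,190,190,145,4,"t8.png")
S=lambda x,y:(225+x/4-.375,170+y/4-.375)
a=onz(s,*S(102,92),.052);b=onz(s,*S(180,91),.052);print(a,b,(a+b)/2,np.degrees(np.arctan2(*(b-a)[[1,0]])))
E
```

```text
t: 10.98
eef_pos: [0.5935, 0.2042, 0.1102]
tool_rot: [0.638, 0.77, -0.01, -0.006]
ft_force: [0.2, 0.4, 0.0]
gripper_width: 1.0
t 10.97 pos [0.5935 0.2042 0.1102] yaw 100.68 w 1.0 F [0.2 0.4 0. ]
shift [ 2.4  8.7 50. ] turn [-1.34  0.16  0.18]
[0.42383817 0.20759691 0.052     ] [0.46791621 0.20472234 0.052     ] [0.44587719 0.20615963 0.052     ] -3.7312891194598574
```

View pics/s8.png

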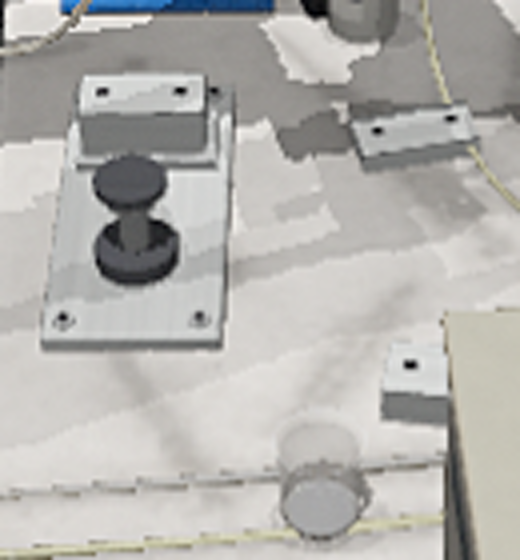

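View pics/t8.png

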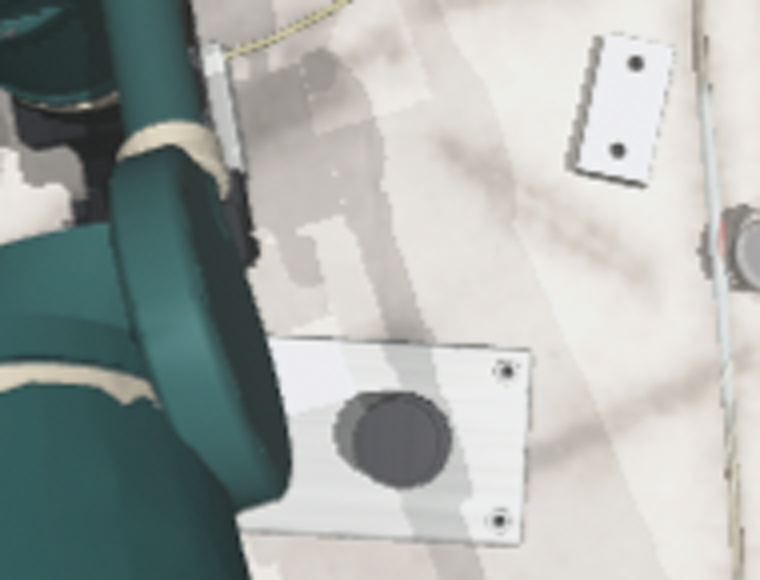

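Thick block sits on the seat: centre (0.446, 0.206), turned −3.7°, matching the seat. Now the thin one.

```bash
python3 -m handwheel '[[[2,6,30],[-1.2,0.2,0.2],1],[[0,0,15],[0,0,0],1],[[0,0,0],[0,0,0],1]]'
python3 - <<'E'
from h import *
plan([0.6005,0.2078,0.03],100.5)
E
```

```text
t: 11.45
eef_pos: [0.5997, 0.2076, 0.0666]
tool_rot: [0.641, 0.767, 0.001, 0.0]
ft_force: [-0.1, 0.0, -0.2]
gripper_width: 0.997
t 11.45 pos [0.5997 0.2076 0.0666] yaw 100.2 w 0.997 F [-0.1  0.  -0.2]
shift [-0.   0.7 36.6] turn [ 0.1  -0.07 -0.3 ]
```

```bash
python3 -m handwheel '[[[0,0,28],[0,0,-0.3],1],[[0,0,14],[0,0,0],1],[[0,0,0],[0,0,0],1]]'
python3 - <<'E'
from h import *
plan([0.6005,0.2078,0.003],100.5)
E
```

```text
t: 11.82
eef_pos: [0.6021, 0.2085, 0.0271]
tool_rot: [0.64, 0.768, 0.003, 0.001]
ft_force: [0.7, -0.1, -0.2]
gripper_width: 1.003
t 11.82 pos [0.6021 0.2085 0.0271] yaw 100.44 w 1.003 F [ 0.7 -0.1 -0.2]
shift [-0.4 -1.9 24.1] turn [ 0.36 -0.1  -0.06]
```

```bash
python3 -m handwheel '[[[-0.5,-2,17],[0.3,0,0],1],[[0,0,6],[0,0,0],1],[[0,0,0],[0,0,0],1]]'
python3 - <<'E'
from h import *
plan([0.6005,0.2078,0.003],100.5)
E
```

```text
t: 12.2
eef_pos: [0.6019, 0.2081, 0.0047]
tool_rot: [0.64, 0.768, 0.002, 0.0]
ft_force: [0.2, -0.3, 0.7]
gripper_width: 0.998
t 12.2 pos [0.6019 0.2081 0.0047] yaw 100.42 w 0.998 F [ 0.2 -0.3  0.7]
shift [-0.  -1.4  1.7] turn [ 0.22 -0.12 -0.08]
```

```bash
python3 -m handwheel '[[[0,-1,1.5],[0.2,0,0],1],[[0,0,0],[0,0,0],-1],[[0,0,0],[0,0,0],-1],[[0,0,0],[0,0,0],-1],[[0,0,0],[0,0,0],-1]]'
python3 - <<'E'
from h import *
plan([0.6005,0.2078,0.003],100.5)
E
```

```text
t: 12.82
eef_pos: [0.6014, 0.2081, 0.0039]
tool_rot: [0.64, 0.768, 0.001, -0.0]
ft_force: [-0.2, 0.8, -0.2]
gripper_width: 0.789
t 12.82 pos [0.6014 0.2081 0.0039] yaw 100.42 w 0.789 F [-0.2  0.8 -0.2]
shift [-0.1 -0.9  0.9] turn [ 0.08 -0.12 -0.08]
```

```bash
python3 -m handwheel '[[[0,0,-15],[0,0,0],-1],[[0,0,-40],[0,0,0],-1],[[0,0,-50],[0,0,0],-1],[[0,0,-20],[0,0,0],-1],[[0,0,0],[0,0,0],-1]]'
python3 - <<'E'
from h import *
plan([0.446,0.207,0.09],86.3)
E
```

```text
t: 13.45
eef_pos: [0.6013, 0.2078, 0.1358]
tool_rot: [0.64, 0.768, 0.002, -0.0]
ft_force: [-0.9, -0.0, -1.9]
gripper_width: 0.793
t 13.45 pos [0.6013 0.2078 0.1358] yaw 100.42 w 0.793 F [-0.9 -0.  -1.9]
shift [  27.2 -152.9   45.5] turn [ 0.11 -0.15 14.12]
```

```bash
python3 -m handwheel '[[[7,-37,0],[0,0,0],-1],[[7,-37,0],[0,0,0],-1],[[7,-37,0],[0,0,0],-1],[[7,-37,0],[0,0,0],-1],[[0,0,0],[0,0,7],-1],[[0,0,8],[0,0,7],-1],[[0,0,0],[0,0,0],-1],[[0,0,0],[0,0,0],-1]]'
python3 - <<'E'
from h import *
plan([0.446,0.207,0.085],86.3)
E
```

```text
t: 14.45
eef_pos: [0.441, 0.2064, 0.1213]
tool_rot: [0.73, 0.683, -0.003, -0.002]
ft_force: [0.0, -0.0, -0.8]
gripper_width: 0.79
t 14.45 pos [0.441  0.2064 0.1213] yaw 86.18 w 0.79 F [ 0.  -0.  -0.8]
shift [ 0.9  5.2 36.2] turn [-0.38  0.06 -0.12]
```

```bash
python3 -m handwheel '[[[1,4,30],[-0.4,0,0],-1],[[0,0,10],[0,0,0],-1],[[0,0,0],[0,0,0],-1],[[0,0,0],[0,0,0],-1]]'
python3 - <<'E'
from h import *
plan([0.446,0.207,0.056],86.3)
s=capture("side");crop(s,225,140,130,140,4,"s9.png")
E
```

```text
t: 14.95
eef_pos: [0.4467, 0.2076, 0.082]
tool_rot: [0.729, 0.684, 0.001, 0.001]
ft_force: [-0.5, -0.3, -0.8]
gripper_width: 0.79
t 14.95 pos [0.4467 0.2076 0.082 ] yaw 86.38 w 0.79 F [-0.5 -0.3 -0.8]
shift [-0.7 -0.7 26. ] turn [0.14 0.   0.08]
```

View pics/s9.png

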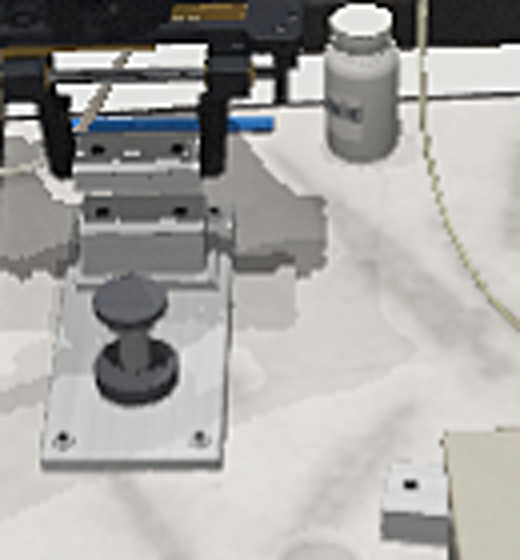

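Thin block held level above the thick one, its marks at crop (98,151) and (178,149).

```bash
python3 - <<'E'
from h import *
s=capture("side")
S=lambda x,y:(225+x/4-.375,140+y/4-.375)
for l,z in (([(98,151),(178,149)],.0941),([(102,212),(180,211)],.052)):
    a,b=[onz(s,*S(*q),z) for q in l];print((a+b)/2,np.degrees(np.arctan2(*(b-a)[[1,0]])))
E
python3 -m handwheel '[[[-0.5,-0.5,15],[0,0,0],-1],[[0,0,7],[0,0,0],-1],[[0,0,0],[0,0,0],-1]]'
python3 - <<'E'
from h import *
plan([0.446,0.207,0.056],86.3)
E
```

```text
[0.44697348 0.20698541 0.0941    ] -2.6066033167063294
[0.44587719 0.20615963 0.052     ] -3.7312891194598574
t: 15.42
eef_pos: [0.4468, 0.2074, 0.0595]
tool_rot: [0.729, 0.684, 0.002, 0.001]
ft_force: [-0.4, 0.3, -1.2]
gripper_width: 0.793
t 15.43 pos [0.4468 0.2074 0.0595] yaw 86.38 w 0.793 F [-0.4  0.3 -1.2]
shift [-0.5 -0.8  3.5] turn [ 0.25 -0.05  0.08]
```

```bash
python3 -m handwheel '[[[-0.8,-1,2],[0.2,0,0.2],-1],[[0,0,1],[0,0,0],-1],[[0,0,0.5],[0,0,0],-1],[[0,0,0],[0,0,0],-1]]'
python3 - <<'E'
from h import *
plan([0.446,0.207,0.056],86.3)
E
```

```text
t: 15.92
eef_pos: [0.446, 0.2067, 0.0561]
tool_rot: [0.73, 0.683, 0.001, -0.0]
ft_force: [-0.2, 0.2, -1.2]
gripper_width: 0.794
t 15.93 pos [0.446  0.2067 0.0561] yaw 86.17 w 0.794 F [-0.2  0.2 -1.2]
shift [ 0.3 -0.   0.1] turn [ 0.05 -0.06 -0.13]
```

```bash
python3 -m handwheel '[[[0,0,1],[0,0,0],-1],[[0,0,0.5],[0,0,0],-1],[[0,0,0],[0,0,0],-1]]'
```

```text
t: 16.3
eef_pos: [0.4463, 0.2069, 0.056]
tool_rot: [0.73, 0.683, 0.001, 0.0]
ft_force: [0.4, -0.4, -1.7]
gripper_width: 0.79
```

```bash
python3 -m handwheel '[[[0,0,1.5],[0,0,0],-1],[[0,0,1],[0,0,0],-1]]'; python3 -c "
from h import *
s=capture('side');crop(s,225,140,130,140,4,'s10.png')"
```

```text
t: 16.55
eef_pos: [0.4464, 0.207, 0.0559]
tool_rot: [0.73, 0.683, 0.0, -0.0]
ft_force: [-4.3, -2.3, 8.1]
gripper_width: 0.791
```

View pics/s10.png

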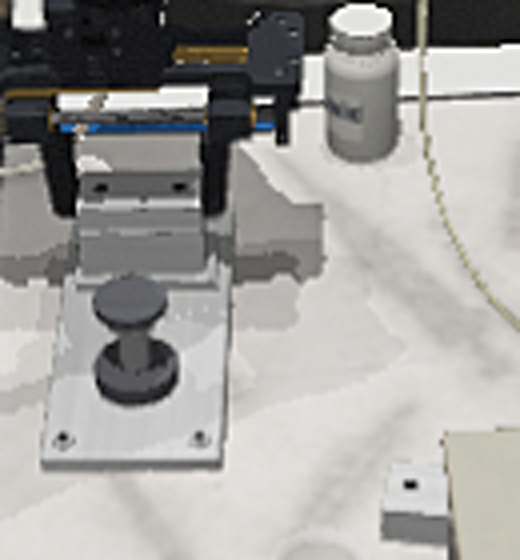

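Contact (8 N): the thin block rests on the thick one. Release and rise.

```bash
python3 -m handwheel '[[[0,0,0],[0,0,0],1],[[0,0,0],[0,0,0],1],[[0,0,0],[0,0,0],1],[[0,0,-20],[0,0,0],1],[[0,0,-40],[0,0,0],1],[[0,0,-50],[0,0,0],1],[[0,0,-50],[0,0,0],1],[[0,0,0],[0,0,0],1]]'
python3 - <<'E'
from h import *
plan([0.4255,-0.2087,0.20],0.9)
s=capture("side");crop(s,225,140,130,140,4,"s11.png")
E
```

```text
t: 17.6
eef_pos: [0.446, 0.2067, 0.2184]
tool_rot: [0.73, 0.683, -0.0, -0.0]
ft_force: [-1.2, 0.8, -0.6]
gripper_width: 1.003
t 17.6 pos [0.446  0.2067 0.2184] yaw 86.18 w 1.003 F [-1.2  0.8 -0.6]
shift [-415.8    7.3   18.4] turn [-6.000e-02  6.000e-02  8.528e+01]
```

View pics/s11.png

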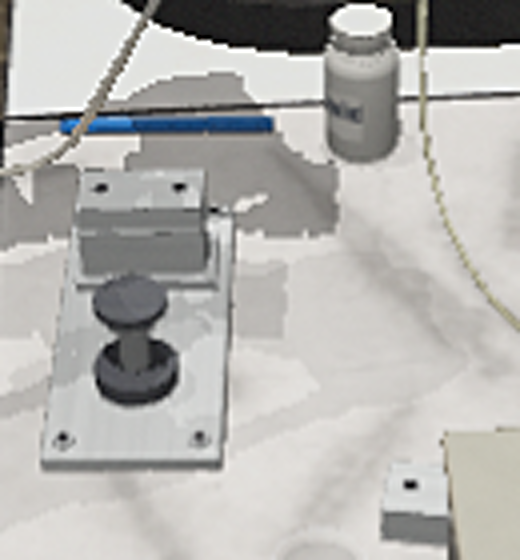

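```bash
python3 -m handwheel '[[[-58,1,0],[0,0,0],1],[[-58,1,0],[0,0,0],1],[[-58,1,0],[0,0,0],1],[[-58,1,0],[0,0,0],1],[[-58,1,0],[0,0,0],1],[[-58,1,0],[0,0,0],1],[[-58,1,0],[0,0,0],1],[[0,0,0],[0,0,10],1],[[0,0,0],[0,0,10],1],[[0,0,0],[0,0,10],1],[[0,0,0],[0,0,10],1],[[0,0,0],[0,0,10],1],[[0,0,0],[0,0,10],1],[[0,0,0],[0,0,10],1],[[0,0,0],[0,0,10],1],[[0,0,0],[0,0,4],1],[[0,0,0],[0,0,0],1]]'
python3 - <<'E'
from h import *
plan([0.4255,-0.2087,0.14],0.9)
E
```

```text
t: 19.77
eef_pos: [0.4036, -0.2047, 0.178]
tool_rot: [0.999, -0.005, -0.03, -0.011]
ft_force: [0.4, 0.1, 0.4]
gripper_width: 0.999
t 19.77 pos [ 0.4036 -0.2047  0.178 ] yaw -0.53 w 0.999 F [0.4 0.1 0.4]
shift [24.2  4.6 36.6] turn [-1.26  3.4  -1.46]
```

```bash
python3 -m handwheel '[[[20,4,0],[-1.2,3.2,-1.4],1],[[3,0,10],[0,0,0],1],[[0,0,0],[0,0,0],1]]'
python3 - <<'E'
from h import *
plan([0.4255,-0.2087,0.12],0.9)
E
```

```text
t: 20.15
eef_pos: [0.4242, -0.2075, 0.1622]
tool_rot: [1.0, 0.009, -0.005, -0.002]
ft_force: [0.9, 0.1, -0.6]
gripper_width: 0.996
t 20.15 pos [ 0.4242 -0.2075  0.1622] yaw 1.04 w 0.996 F [ 0.9  0.1 -0.6]
shift [ 1.7  1.4 42.2] turn [-0.25  0.54  0.14]
```

```bash
python3 -m handwheel '[[[1,1,30],[-0.2,0.5,0],1],[[0,0,20],[0,0,0],1],[[0,0,0],[0,0,0],1]]'
python3 - <<'E'
from h import *
plan([0.4255,-0.2087,0.05],0.9)
s=capture("side");crop(s,170,200,190,150,4,"s12.png")
E
```

```text
t: 20.52
eef_pos: [0.4238, -0.208, 0.1103]
tool_rot: [1.0, 0.009, -0.002, -0.001]
ft_force: [0.6, -1.0, 0.8]
gripper_width: 1.001
t 20.52 pos [ 0.4238 -0.208   0.1103] yaw 1.09 w 1.001 F [ 0.6 -1.   0.8]
shift [ 1.9  0.9 60.2] turn [-0.13  0.22  0.19]
```

View pics/s12.png

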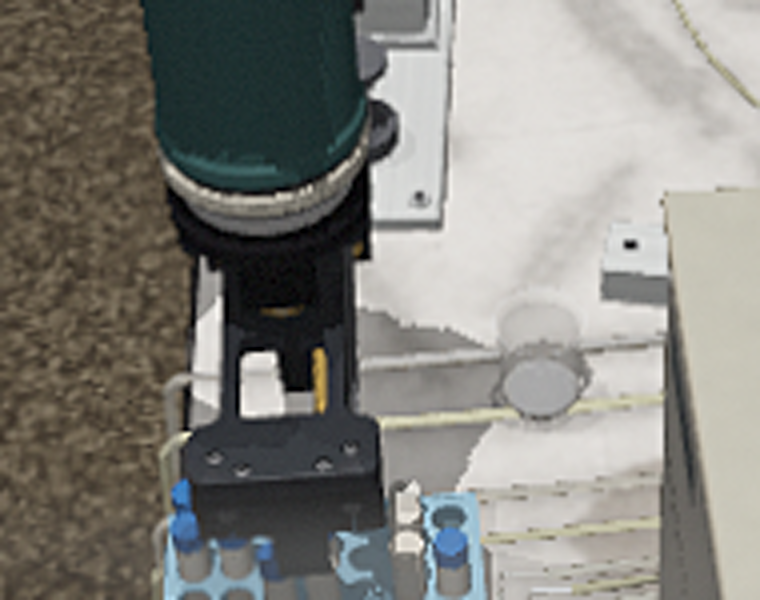

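```bash
python3 -m handwheel '[[[1.5,0.5,25],[-0.1,0.2,0.2],1],[[0,0,20],[0,0,0],1],[[0,0,0],[0,0,0],1]]'
python3 - <<'E'
from h import *
plan([0.4255,-0.2087,0.024],0.9)
s=capture("side");crop(s,170,250,150,140,4,"s13.png")
E
```

```text
t: 20.95
eef_pos: [0.4284, -0.2103, 0.0689]
tool_rot: [1.0, 0.008, 0.003, 0.002]
ft_force: [-0.3, -0.4, 0.1]
gripper_width: 0.997
t 20.95 pos [ 0.4284 -0.2103  0.0689] yaw 0.9 w 0.997 F [-0.3 -0.4  0.1]
shift [-3.2 -1.8 44.8] turn [ 0.18 -0.31 -0.  ]
```

View pics/s13.png

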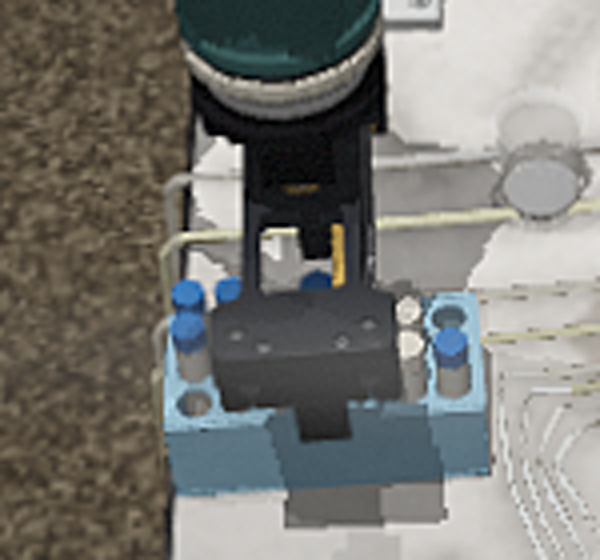

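```bash
python3 -m handwheel '[[[-3,-1.8,24],[0.2,-0.3,0],1],[[0,0,14],[0,0,0],1],[[0,0,0],[0,0,0],1]]'
python3 - <<'E'
from h import *
plan([0.4255,-0.2087,0.024],0.9)
E
```

```text
t: 21.38
eef_pos: [0.4301, -0.2112, 0.0354]
tool_rot: [1.0, 0.008, 0.004, 0.002]
ft_force: [0.6, 0.4, -0.1]
gripper_width: 1.001
t 21.38 pos [ 0.4301 -0.2112  0.0354] yaw 0.9 w 1.001 F [ 0.6  0.4 -0.1]
shift [-4.7 -2.6 11.4] turn [ 0.26 -0.49  0.  ]
```

```bash
python3 -m handwheel '[[[-4.5,-2.5,8],[0.3,-0.5,0],1],[[-1,0,3],[0,0,0],1],[[0,0,0],[0,0,0],1]]'
python3 - <<'E'
from h import *
plan([0.4255,-0.2087,0.024],0.9)
s=capture("side");crop(s,170,250,150,140,4,"s14.png")
E
```

```text
t: 21.75
eef_pos: [0.4257, -0.2094, 0.0255]
tool_rot: [1.0, 0.008, 0.001, 0.0]
ft_force: [0.1, 0.5, -0.4]
gripper_width: 0.999
t 21.75 pos [ 0.4257 -0.2094  0.0255] yaw 0.91 w 0.999 F [ 0.1  0.5 -0.4]
shift [-0.2 -0.7  1.5] turn [ 0.02 -0.1   0.01]
```

View pics/s14.png

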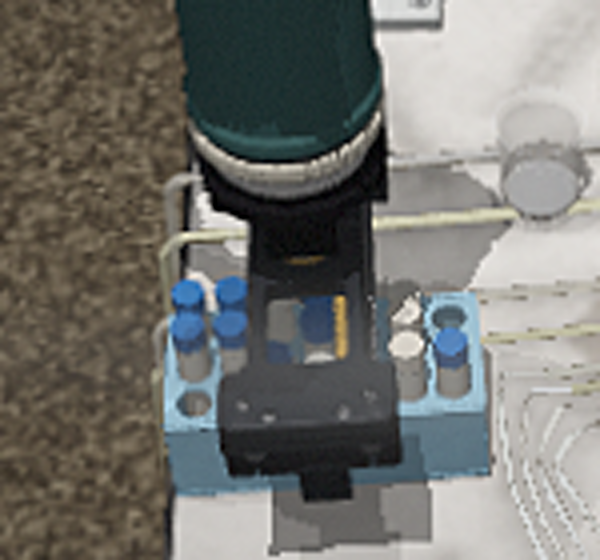

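```bash
python3 -m handwheel '[[[0,0,0],[0,0,0],-1],[[0,0,0],[0,0,0],-1],[[0,0,0],[0,0,0],-1],[[0,0,0],[0,0,0],-1]]'; python3 -m handwheel '[[[0,0,-12],[0,0,0],-1],[[0,0,-35],[0,0,0],-1],[[0,0,-45],[0,0,0],-1],[[0,0,-45],[0,0,0],-1],[[0,0,-40],[0,0,0],-1],[[0,0,0],[0,0,0],-1],[[0,0,0],[0,0,0],-1]]'
python3 - <<'E'
from h import *
plan([0.443,0.1565,0.2],86.3)
s=capture("side");crop(s,150,180,190,150,4,"s15.png")
E
```

```text
t: 22.3
eef_pos: [0.426, -0.2094, 0.026]
tool_rot: [1.0, 0.008, 0.001, 0.0]
ft_force: [0.3, 0.2, -0.0]
gripper_width: 0.74
t: 23.18
eef_pos: [0.423, -0.2083, 0.2085]
tool_rot: [1.0, 0.008, -0.001, -0.0]
ft_force: [0.5, 0.0, -2.8]
gripper_width: 0.743
t 23.18 pos [ 0.423  -0.2083  0.2085] yaw 0.91 w 0.743 F [ 0.5  0.  -2.8]
shift [  25.8 -364.4    8.8] turn [-1.100e-01  3.000e-02 -8.539e+01]
```

View pics/s15.png

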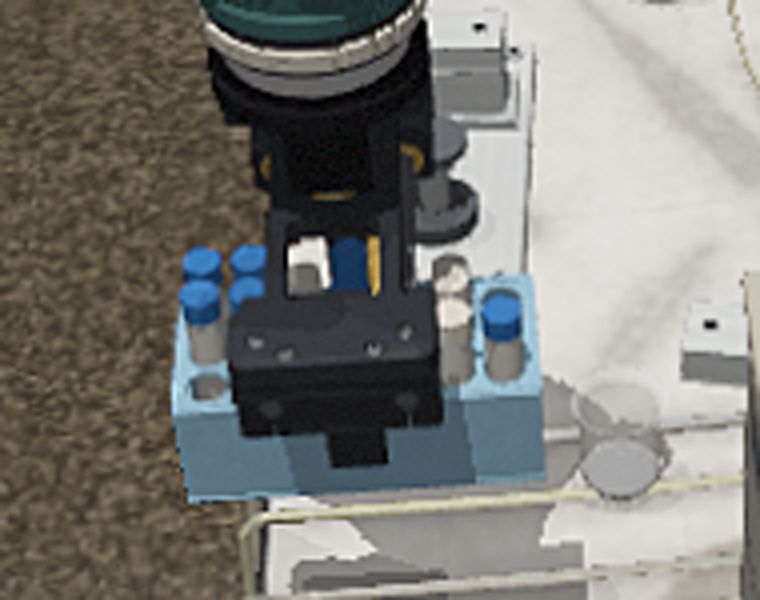

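```bash
python3 -m handwheel '[[[3,-25,0],[0,0,0],-1],[[3,-45,0],[0,0,0],-1],[[3,-45,0],[0,0,0],-1],[[3,-45,0],[0,0,0],-1],[[3,-45,0],[0,0,0],-1],[[3,-45,0],[0,0,0],-1],[[3,-45,0],[0,0,0],-1],[[3,-35,0],[0,0,0],-1],[[0,-15,0],[0,0,0],-1],[[0,0,0],[0,0,-6],-1],[[0,0,0],[0,0,-9],-1],[[0,0,0],[0,0,-9],-1],[[0,0,0],[0,0,-9],-1],[[0,0,0],[0,0,-9],-1],[[0,0,0],[0,0,-9],-1],[[0,0,0],[0,0,-9],-1],[[0,0,0],[0,0,-9],-1],[[0,0,0],[0,0,-6],-1],[[0,0,0],[0,0,0],-1]]'
python3 - <<'E'
from h import *
plan([0.443,0.1565,0.15],86.3)
E
```

```text
t: 25.6
eef_pos: [0.4216, 0.1383, 0.1741]
tool_rot: [0.777, 0.629, -0.027, -0.015]
ft_force: [0.9, -0.9, -2.3]
gripper_width: 0.739
t 25.6 pos [0.4216 0.1383 0.1741] yaw 78.01 w 0.739 F [ 0.9 -0.9 -2.3]
shift [22.8 18.5 22.6] turn [-3.39  1.08 -8.33]
```

```bash
python3 -m handwheel '[[[10,9,0],[-3,1,-4],-1],[[10,9,0],[-0.4,0,-4],-1],[[0,0,0],[0,0,0],-1]]'
python3 - <<'E'
from h import *
plan([0.443,0.1565,0.13],86.3)
E
```

```text
t: 25.98
eef_pos: [0.4416, 0.1532, 0.1707]
tool_rot: [0.733, 0.68, -0.003, 0.001]
ft_force: [-0.4, -0.3, -2.0]
gripper_width: 0.743
t 25.98 pos [0.4416 0.1532 0.1707] yaw 85.71 w 0.743 F [-0.4 -0.3 -2. ]
shift [ 3.6  1.2 40.6] turn [-0.13  0.32 -0.59]
```

```bash
python3 -m handwheel '[[[3,1,20],[-0.1,0.3,-0.6],-1],[[0,0,15],[0,0,0],-1],[[0,0,0],[0,0,0],-1],[[0,0,0],[0,0,0],-1]]'
python3 - <<'E'
from h import *
plan([0.443,0.1565,0.094],86.3)
s=capture("side");crop(s,200,130,150,150,4,"s16.png")
t=capture("top");crop(t,190,240,150,100,5,"t16.png")
E
```

```text
t: 26.48
eef_pos: [0.4414, 0.1544, 0.1338]
tool_rot: [0.732, 0.681, -0.002, -0.001]
ft_force: [0.6, 0.5, -2.5]
gripper_width: 0.742
t 26.48 pos [0.4414 0.1544 0.1338] yaw 85.89 w 0.742 F [ 0.6  0.5 -2.5]
shift [ 2.3  1.6 39.8] turn [-0.21  0.13 -0.41]
```

View pics/s16.png

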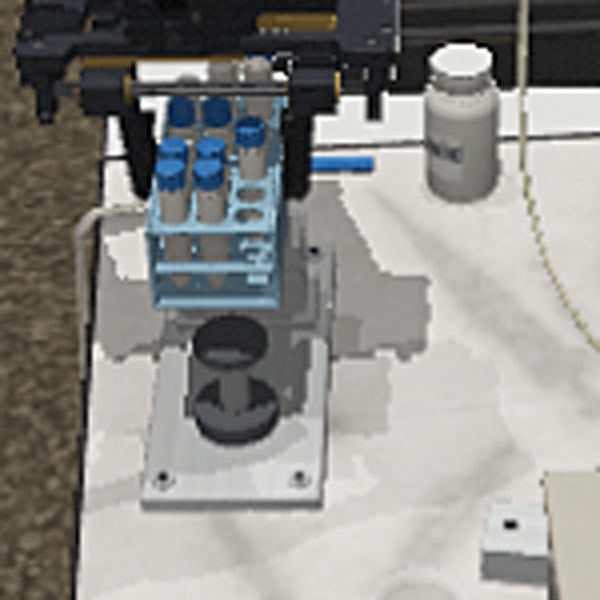

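View pics/t16.png

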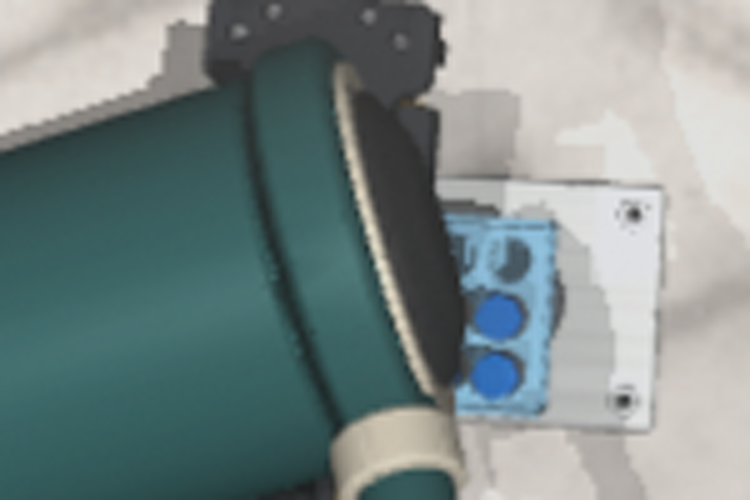

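Run:
```python
from h import *
s=capture("side");t=capture("top")
T=lambda x,y:(190+x/5-.4,240+y/5-.4)
S=lambda x,y:(200+x/4-.375,130+y/4-.375)
for c in [(557,218),(547,414)]:print(onz(t,*T(*c),.158))
for c,z in [((153,308),.108),((281,306),.108),((148,234),.158),((278,236),.158)]:print(onz(s,*S(*c),z))
st=sense();p=st["eef_pos"];a=np.radians(85.9);print("expected end",p[:2]-.069*np.array([np.cos(a),np.sin(a)]))
```

```text
[0.46826142 0.08029123 0.158     ]
[0.40431614 0.08423879 0.158     ]
[0.40419276 0.0885952  0.108     ]
[0.46944936 0.08467151 0.108     ]
[0.40635368 0.08454567 0.158     ]
[0.4705753  0.07728316 0.158     ]
expected end [0.43684804 0.08582311]
```

```bash
python3 -m handwheel '[[[3,1.5,15],[-0.2,0.1,-0.4],-1],[[0,0,10],[0,0,0],-1],[[0,0,0],[0,0,0],-1],[[0,0,0],[0,0,0],-1]]'
python3 - <<'E'
from h import *
plan([0.443,0.1573,0.096],86.3)
E
```

```text
t: 27.18
eef_pos: [0.4436, 0.1578, 0.1076]
tool_rot: [0.729, 0.684, 0.001, 0.0]
ft_force: [0.3, 0.6, -2.6]
gripper_width: 0.738
t 27.18 pos [0.4436 0.1578 0.1076] yaw 86.36 w 0.738 F [ 0.3  0.6 -2.6]
shift [-0.6 -0.6 11.6] turn [ 0.08 -0.01  0.06]
```

```bash
python3 -m handwheel '[[[-0.5,-0.5,7],[0.1,0,0],-1],[[0,0,2],[0,0,0],-1],[[0,0,0],[0,0,0],-1],[[0,0,0],[0,0,0],-1]]'
python3 - <<'E'
from h import *
plan([0.443,0.1573,0.094],86.3)
s=capture("side");crop(s,200,130,150,150,4,"s17.png")
E
```

```text
t: 27.68
eef_pos: [0.4434, 0.1574, 0.0983]
tool_rot: [0.729, 0.684, 0.0, -0.0]
ft_force: [0.4, 0.1, -2.0]
gripper_width: 0.74
t 27.68 pos [0.4434 0.1574 0.0983] yaw 86.36 w 0.74 F [ 0.4  0.1 -2. ]
shift [-0.1 -0.4  4.3] turn [ 0.01 -0.02  0.06]
```

View pics/s17.png

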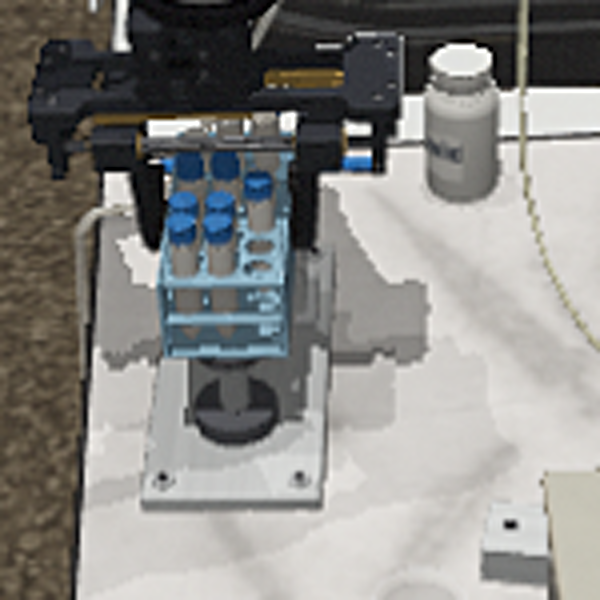

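Rack is upright just above the foot (front lower edge at crop y≈353), centred on the stand. Lower gently to contact.

```bash
python3 -m handwheel '[[[0,0,2.5],[0,0,0],-1],[[0,0,1],[0,0,0],-1],[[0,0,0.5],[0,0,0],-1]]'; python3 -m handwheel '[[[0,0,1],[0,0,0],-1],[[0,0,1],[0,0,0],-1]]'; python3 -c "
from h import *
plan([0.443,0.1573,0.094],86.3)"
```

```text
t: 28.1
eef_pos: [0.444, 0.158, 0.0969]
tool_rot: [0.729, 0.684, 0.001, -0.0]
ft_force: [-2.2, -1.8, 3.6]
gripper_width: 0.74
t: 28.35
eef_pos: [0.4441, 0.1582, 0.0966]
tool_rot: [0.73, 0.684, 0.001, -0.0]
ft_force: [-4.7, -1.1, 7.6]
gripper_width: 0.739
t 28.35 pos [0.4441 0.1582 0.0966] yaw 86.3 w 0.739 F [-4.7 -1.1  7.6]
shift [-1.  -1.   2.6] turn [ 0.01 -0.08  0.  ]
```

```bash
python3 -m handwheel '[[[0,0,-0.5],[0,0,0],-0.2],[[0,0,0],[0,0,0],1],[[0,0,0],[0,0,0],1],[[0,0,0],[0,0,0],1]]'; python3 -c "
from h import *
plan([0.443,0.1573,0.2],86.3)
s=capture('side');crop(s,200,130,150,150,4,'s18.png')"
```

```text
t: 28.85
eef_pos: [0.4453, 0.1586, 0.0973]
tool_rot: [0.73, 0.684, 0.002, 0.0]
ft_force: [-0.0, -0.0, -0.6]
gripper_width: 1.004
t 28.85 pos [0.4453 0.1586 0.0973] yaw 86.3 w 1.004 F [-0.  -0.  -0.6]
shift [  -1.2   -1.9 -102.7] turn [ 0.18 -0.15  0.  ]
```

View pics/s18.png

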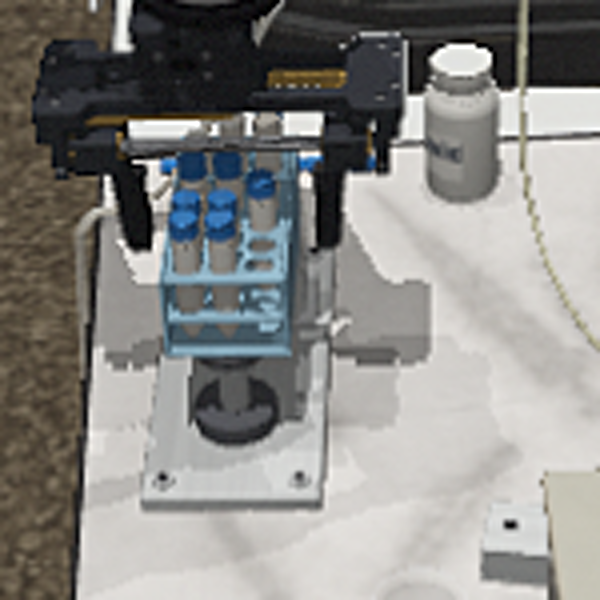

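Rack released and standing; fingers clear on both sides. Rise and move away (toward −y... the far side) to see it from the top.

```bash
python3 -m handwheel '[[[0,-1,-15],[0,0,0],1],[[0,0,-30],[0,0,0],1],[[0,0,-45],[0,0,0],1],[[0,0,-45],[0,0,0],1],[[0,0,-30],[0,0,0],1],[[-50,0,0],[0,0,0],1],[[-55,0,0],[0,0,0],1],[[-55,0,0],[0,0,0],1],[[-55,0,0],[0,0,0],1],[[-55,0,0],[0,0,0],1],[[-55,0,0],[0,0,0],1],[[0,0,0],[0,0,0],1],[[0,0,0],[0,0,0],1]]'; python3 -c "
from h import *
t=capture('top');crop(t,190,230,150,110,5,'t19.png')
s=capture('side');crop(s,200,130,150,150,4,'s19.png')"
```

```text
t: 30.52
eef_pos: [0.4246, -0.1747, 0.2823]
tool_rot: [0.728, 0.685, 0.008, 0.008]
ft_force: [0.2, 0.1, 0.1]
gripper_width: 1.001
```

View pics/t19.png

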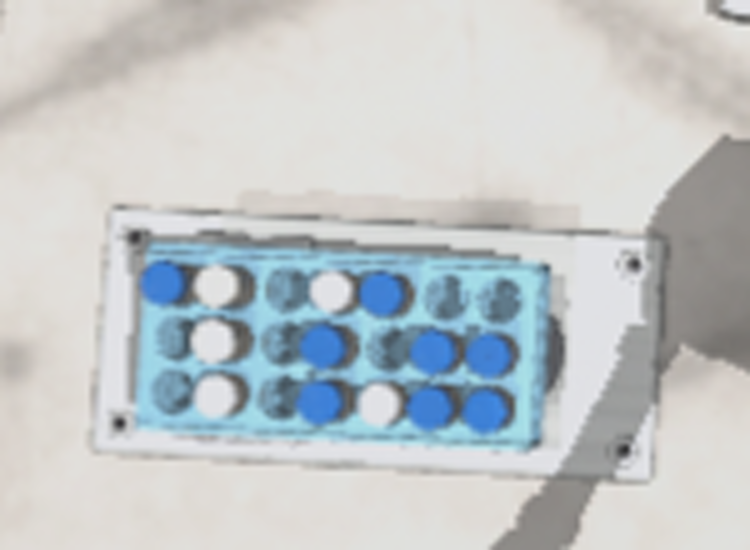

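View pics/s19.png

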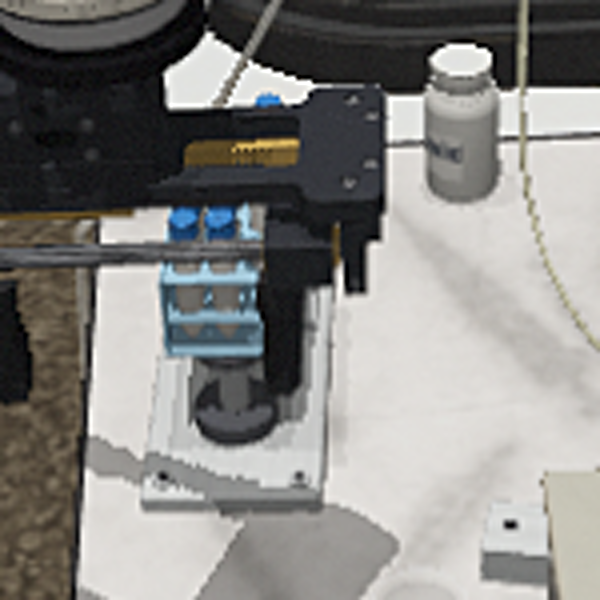

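Run:
```python
from h import *
t=capture("top");s=capture("side")
T=lambda x,y:(190+x/5-.4,230+y/5-.4)
P=np.array([onz(t,*T(*c),z)[:2] for c,z in [((143,243),.118),((549,263),.12),((538,449),.12),((135,427),.118)]])
m=P.mean(0);a=np.radians(86.3);d=m-np.array([.443,.1568]);print(P.round(4),m,"along",d@[np.cos(a),np.sin(a)],"across",d@[-np.sin(a),np.cos(a)])
print([round(float(np.linalg.norm(P[i]-P[(i+1)%4])),4) for i in range(4)])
v=P[0]+P[3]-P[1]-P[2];print("yaw",np.degrees(np.arctan2(v[1],v[0])))
# stand centre from plate corners in the same view, z=.012
Q=np.array([onz(t,*T(*c),.012)[:2] for c in [(112,207),(665,236),(650,482),(93,450)]]);print("plate",Q.mean(0))
sc=np.array([onz(t,*T(*c),.012)[:2] for c in [(135,238),(633,265),(622,452),(119,424)]]);print("screws",sc.mean(0))
```

```text
[[0.4799 0.2261]
 [0.4708 0.0848]
 [0.4072 0.0892]
 [0.4166 0.2284]] [0.44362273 0.15714313] along 0.0003826026236055717 across -0.0005992937642476851
[0.1416, 0.0638, 0.1394, 0.0633]
yaw 86.21691626494642
plate [0.44307267 0.1565487 ]
screws [0.44259964 0.15759556]
```

```bash
python3 -m handwheel '[[[-50,-15,0],[0,0,0],1],[[-50,-15,0],[0,0,0],1],[[-50,-15,0],[0,0,0],1],[[-50,-15,0],[0,0,0],1],[[-50,-10,0],[0,0,0],1],[[0,0,0],[0,0,0],1],[[0,0,0],[0,0,0],1]]'; python3 -c "
from h import *
s=capture('side');crop(s,200,130,150,150,4,'s20.png')
t=capture('top');cv2.imwrite('pics/t20.png',t['color'][:,:,::-1])"
```

```text
t: 31.6
eef_pos: [0.3459, -0.4176, 0.2796]
tool_rot: [0.72, 0.693, 0.01, 0.008]
ft_force: [-0.2, 0.4, 0.3]
gripper_width: 1.002
```

View pics/s20.png

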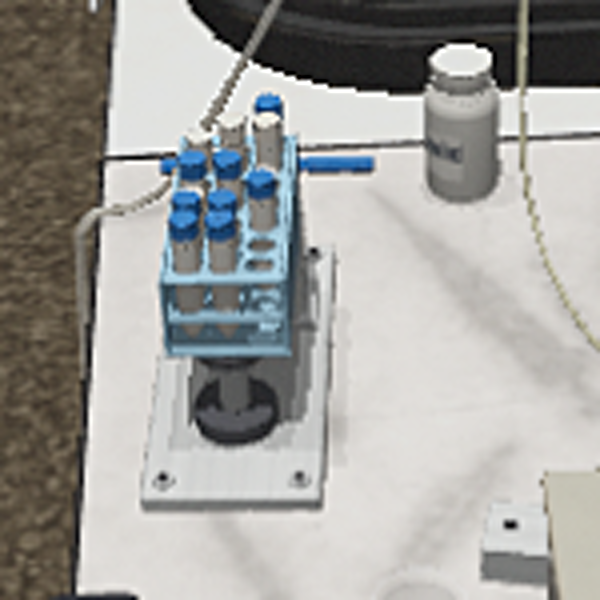

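View pics/t20.png

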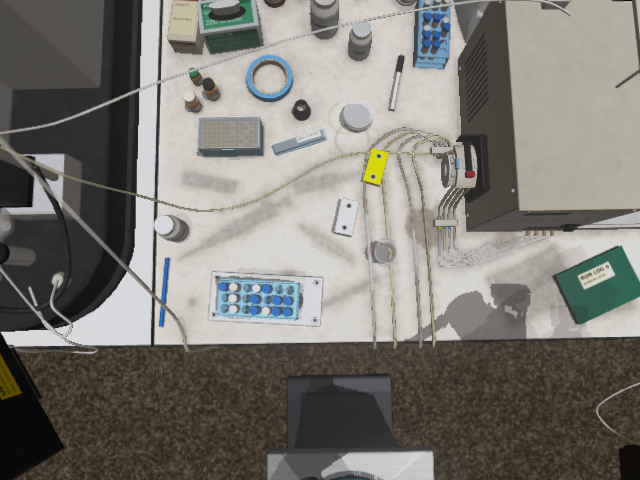

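The rack stands centred along the stand (top view 217–300, 273–318). The bottle (170,228) and beaker (381,252) are where they were, and the arm is clear. Handing in.

```bash
python3 -c "
from h import *
print(sign_off())"
```

```text
the job is handed in; nothing more can be done
None
```

The tube rack now rests along the stand on the foot and on a stack of two spacers. I signed the job off at about t = 31.7 s of the 72 s allowed.

- **Spacer choice:** The two camera views put the foot top about 48 to 49 mm above the seat. That called for the thick and thin spacers, 32 + 16 = 48 mm. I placed the thick one first (centre about 0.446, 0.206, turned −3.7° like the seat) and the thin one on top.
- **Rack position:** After release, the top view put the rack within about 1 mm of the stand's middle and aligned with its axis to about 0.1°. It stood by itself when the arm withdrew.
- **Leave-alone items:** The beaker and bottle show at the same pixel positions as at the start. The third spacer and the yellow look-alike were not moved.

**Checks that disagreed:**
- When I set the rack down, contact came about 2 mm higher than the camera height predicted. The foot may therefore be nearer 50 mm above the seat, and 48 mm would still be the closest pair.
- I could not measure how level the rack is from the pictures. If the foot is at about 50 mm, the tilt would be about 1–1.5° over the 100 mm span.
- Just after turning the rack in the air, it leaned about 3.5° for a moment. I corrected this before lowering it.

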